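# Glue-up of a tile trivet in the bench press

## Robot

A 6-joint arm with a two-finger parallel gripper is mounted at the origin on the work surface. World frame = base frame: x ahead of the robot, y to its left, z up, the work surface at z = 0. Lengths are in m, angles in rad, forces in N, time in s.
With the tool pointing down it reaches from about 0.325 to 0.85 m from the base axis. Payload 4.4 kg.
Tool frame: the origin (TCP) lies at the very end of the fingers, on their centre line; the grasp point (between the pads) lies 19 mm behind it; z points along the fingers, x is the direction in which the jaws open and shut, and the axes are right-handed (so a half turn about z gives the same grasp; the last joint's range is limited). The gripper opens to 94 mm and grips with 3 to 60 N. Pads are 16 mm wide; open, the fingers measure 119 mm over their backs; the gripper's body (75 mm by 177 mm) begins 78 mm behind the grasp point.
Start: joints at [1.048, 0.207, 1.542, -0, 1.393, -0.15], TCP at [0.209, 0.536, 0.205] pointing down, gripper open.
Joint ranges: [-2.73, 2.73], [-0.86, 2.22], [0.23, 2.46], [-1.11, 4.25], [0.08, 2.63], [-2.82, 2.82]. Speed limits (rad/s): [2.79, 2.79, 3.14, 3.14, 3.14, 3.14].

## Interface

Orientations are given as a 3x3 rotation matrix whose columns are the frame's x, y, z axes.
In Python, from station import monitor, cams, ticket gives the robot as it stands.
- The arm moves only by the tool servo_tool, never from a script. Its argument "increments" is a list of rows, each an object of numbers: "gripper": the opening, from -1 (shut) to 1 (fully open); "tx", "ty", "tz": the shift along the tool's x, y, z scaled (see below); "turn": the turn about the tool's z scaled (see below). In form: [{"gripper": .., "tx": .., "ty": .., "tz": .., "turn": ..}, ...]. A call has 1 to 20 rows; each row is the pose to reach, as a shift and turn from the pose commanded when the call began, along the tool's axes at that moment; what a row does not reach only later rows make up. The controller multiplies each number of a shift by 0.75 m and each number of a turn by pi/2 rad. A row lasts 1/8 s, in which the tool goes at most 62.5 mm and 10.7 degrees, less where a joint would pass 70% of its speed; a pose out of reach is approached as far as the arm can. A call with a number of a shift or a turn outside -1 to 1 is refused whole. A call with a gripper value outside its range is refused whole. The fingers move at their own pace and stop on an object; the grip force is fixed at half the most. Time passes only in rows, so rows that repeat a pose let the fingers close. It gives the time, the measured TCP pose, the force and the opening at its end, in the units of the state.
- monitor.get_state(): the state, without advancing time (a new reading comes with each control period).
- cams.capture(name): name is "scene" or "top"; returns the picture (384x512x3 uint8, red, green, blue); there is no depth.
- cams.camera_info(name): a dict with "fov_y" (degrees; the focal length in pixels is half the picture's height over the tangent of half this angle, whatever the lens; pixels are square), "cx", "cy" (the principal point, pixels), "distortion" ([k1, k2, p1, p2, k3] as OpenCV has them; the pictures are not rectified), "extrinsics" (4x4, takes a point from camera to world coordinates). Camera axes: x right, y up, looking along -z (the intrinsics and any distortion apply to the point x, -y, -z); pixel columns grow to the right and rows downward; lengths in m; the calibration is good to about 2 mm. A picture is of the moment at which its call begins. camera_info takes no time and is no camera call.
- ticket.job_done(): hands the job in, once; it reports no verdict.
The state is a dict: "time": time; "qpos": joint angles; "qvel": joint speeds; "effort": joint torques, N m; "tool_pos": TCP position; "tool_rot": TCP orientation; "force": force on the tool from outside, world axes, zero at the start; "torque": the same for the moment, N m; "grip_width": finger opening in m.
Only numpy, scipy, OpenCV 4.12 (cv2) and the standard library are available. Lean on these libraries where they do the work, as an engineer would, in place of code of your own. Each camera call takes 0.05 s, during which the arm holds its last target.

## Task

The two bottom slats of a tile trivet already lie in the open bench press: with the press's safety catch still on, lay the two loose slats crosswise on top of them, one over each end, so that the four make a square frame with about flush ends. Then flip the red safety catch down out of the lever's way, pull the press lever all the way down until its plate bears on the frame, and finish still holding it down firmly, without letting go, as you would while the glue grabs. Leave the painted tile, the brush and the two paint bottles where they are.

Things in the scene. Friction and masses are not known exactly. Their poses are not given: they have to be found in the camera images.
- bed (a point): centre of the top of the fixed press's dark wooden bed (124 mm square, 38 mm above the table); x points to the hinge at the back, y left, z up. The frame, 100 mm square, is centred here: bottom slats along y at x = -41 and +41 mm, upper ones along x at y = -41 and +41 mm, undersides 12 mm and tops 24 mm above this point. Aluminium cleats 6 mm high stand on the bed round the frame
- rail_front: a plain beech slat, 100 x 18 x 12 mm, 16 g; origin at its centre (half-way up), x along its length, z up; bottom slat that already lies loose on the bed, on the side nearer the lever's closed handle, along the bed's y
- rail_back: a plain beech slat, 100 x 18 x 12 mm, 16 g; origin at its centre (half-way up), x along its length, z up; bottom slat that already lies loose on the bed, on the hinge side, along the bed's y
- slat_a: a plain beech slat, 100 x 18 x 12 mm, 16 g; origin at its centre (half-way up), x along its length, z up; one of the two loose slats to be laid; it starts flat on the 3 mm thick green cutting mat (top face 3 mm above the table) to the left of the press
- slat_b: a plain beech slat, 100 x 18 x 12 mm, 16 g; origin at its centre (half-way up), x along its length, z up; the other loose slat to be laid (alike; either may go to either side); it also starts flat on the mat
- lever (a joint): press lever about its hinge, rad: about 1.65 open (upright, as it starts), 0 when its plate lies flat on a complete frame (lever level, pointing to the bed's -x). A spring swings it open if let go: 2 to 4 N at the handle moves it down, about 4 N holds it down, about 10 N more presses firmly. With the catch on, even a 25 N pull moves it less than 0.15 rad
- lever_hinge (a point): the middle of the lever's hinge shaft, fixed on the press, axes parallel to the bed's; it lies at x +110, z +40 mm from bed. The hinge axis is y
- lever_grip (a point): middle of the lever's handle, a round black bar of 22 mm diameter along the bed's y, 215 mm from the hinge and clear for 126 mm between the two steel arms (10 mm thick, 20 mm deep) of the U-shaped lever. Fingers closing along the bed's x can take it from above. Its arc runs from about 290 mm above the table (open) to 78 mm (closed)
- platen: the aluminium pressing plate, 112 x 108 mm and 10 mm thick, hung between the lever's arms 110 mm from the hinge and free to tip 0.12 rad either way to settle on the frame; origin on its pivot, its pressing face 16 mm below it. It faces the robot while the lever is open
- catch (a joint): safety catch, rad: about 0 on (its steel nose lies in front of the lever's right arm and stops it), 1.45 fully flipped (red tab pressed down until it points 33 degrees below level, nose swung up and clear). Over 1.0 frees the lever. Light friction (about 2 N at the tab) keeps it where it is left
- catch_pivot (a point): the pivot of the catch, fixed on the press on the right of the hinge, axes parallel to the bed's; at x +95.5, y -105, z +95 mm from bed. The catch turns about the bed's x axis
- catch_tab (a point): middle of the catch's red thumb tab (22 mm along the bed's x, 44 mm long, 7 mm thick), 56 mm from the pivot. With the catch at q the tab points outward (bed's -y), 50 degrees minus q above level. Pressed straight down from above 50 mm outward of the pivot, till the fingertips are 12 mm below pivot height, it is safely past 1.0; it stops some 7 mm lower
- tile: bystander: finished painted tile, white, 100 x 100 x 7 mm, lying on the mat to the right front; origin under its centre
- brush: bystander: paint brush 150 mm long, lying on the mat to the right of the press; x along its length
- paint_red: bystander: red paint bottle, 48 mm across, about 95 mm tall, standing on the mat behind the loose slats; origin under its centre
- paint_blue: bystander: blue paint bottle, the same size, standing beside it; origin under its centre
There are look-alikes about, which are no part of the job. What is shaped like the slat_a but blue is not meant.

How it is judged:
On the way, in this order (a step that is already met when the one before it is completed fails the run):
1. both loose slats lie crosswise on the bottom slats, one over each end, let go, with the lever up and the catch still on (x of rail_front in the frame of bed between -0.053 and -0.029 m and y of rail_front in the frame of bed between -0.012 and 0.012 m and z of rail_front in the frame of bed between 0.002 and 0.01 m and angle between the x axis of each of rail_front, rail_back and the y axis of bed, either way round below 0.14 rad and x of rail_back in the frame of bed between 0.029 and 0.053 m and y of rail_back in the frame of bed between -0.012 and 0.012 m and z of rail_back in the frame of bed between 0.002 and 0.01 m and ((x of slat_a in the frame of bed between -0.01 and 0.01 m and y of slat_a in the frame of bed between 0.031 and 0.051 m and z of slat_a in the frame of bed between 0.014 and 0.022 m and angle between the x axis of each of slat_a, slat_b and the x axis of bed, either way round below 0.14 rad and x of slat_b in the frame of bed between -0.01 and 0.01 m and y of slat_b in the frame of bed between -0.051 and -0.031 m and z of slat_b in the frame of bed between 0.014 and 0.022 m) or (x of slat_b in the frame of bed between -0.01 and 0.01 m and y of slat_b in the frame of bed between 0.031 and 0.051 m and z of slat_b in the frame of bed between 0.014 and 0.022 m and angle between the x axis of each of slat_b, slat_a and the x axis of bed, either way round below 0.14 rad and x of slat_a in the frame of bed between -0.01 and 0.01 m and y of slat_a in the frame of bed between -0.051 and -0.031 m and z of slat_a in the frame of bed between 0.014 and 0.022 m)) and contact force between the fingers and slat_a below 0.3 N and contact force between the fingers and slat_b below 0.3 N and value of joint lever above 1.4 rad and value of joint catch below 0.5 rad), for 0.2 s.
2. the catch is flipped down while the lever still stands open (value of joint catch above 1 rad and value of joint lever above 1.4 rad), for 0.1 s.
3. the lever is pulled down and its plate presses on both upper slats (value of joint lever below 0.08 rad and contact force between platen and slat_a above 3 N and contact force between platen and slat_b above 3 N), for 0.3 s.
At the end, for the whole second after the job is handed in: Still holding: lever under 0.08 rad, catch over 1.0 rad, plate pressing over 3 N on each upper slat; upper slats within 10 mm of their places (y +-41, x 0 on the bed), bottom slats within 12 mm of theirs (x +-41, y 0), all within 0.14 rad of square and 4 mm in height (all of step 3 and x of rail_front in the frame of bed between -0.053 and -0.029 m and y of rail_front in the frame of bed between -0.012 and 0.012 m and z of rail_front in the frame of bed between 0.002 and 0.01 m and angle between the x axis of each of rail_front, rail_back and the y axis of bed, either way round below 0.14 rad and x of rail_back in the frame of bed between 0.029 and 0.053 m and y of rail_back in the frame of bed between -0.012 and 0.012 m and z of rail_back in the frame of bed between 0.002 and 0.01 m and ((x of slat_a in the frame of bed between -0.01 and 0.01 m and y of slat_a in the frame of bed between 0.031 and 0.051 m and z of slat_a in the frame of bed between 0.014 and 0.022 m and angle between the x axis of each of slat_a, slat_b and the x axis of bed, either way round below 0.14 rad and x of slat_b in the frame of bed between -0.01 and 0.01 m and y of slat_b in the frame of bed between -0.051 and -0.031 m and z of slat_b in the frame of bed between 0.014 and 0.022 m) or (x of slat_b in the frame of bed between -0.01 and 0.01 m and y of slat_b in the frame of bed between 0.031 and 0.051 m and z of slat_b in the frame of bed between 0.014 and 0.022 m and angle between the x axis of each of slat_b, slat_a and the x axis of bed, either way round below 0.14 rad and x of slat_a in the frame of bed between -0.01 and 0.01 m and y of slat_a in the frame of bed between -0.051 and -0.031 m and z of slat_a in the frame of bed between 0.014 and 0.022 m)) and value of joint catch above 1 rad); the arm keeps its last pose, push and grip.
It fails at once if the painted tile is moved by more than 25 mm (distance of tile from where it was at the start of the episode above 0.025 m).
It fails at once if the brush is moved by more than 25 mm (distance of brush from where it was at the start of the episode above 0.025 m).
It fails at once if the red paint bottle is moved by more than 25 mm (distance of paint_red from where it was at the start of the episode above 0.025 m).
It fails at once if the blue paint bottle is moved by more than 25 mm (distance of paint_blue from where it was at the start of the episode above 0.025 m).
It also fails if it takes over 72 s, if anything falls off the work surface, if the arm or the gripper's body presses on something with over 40 N, if the wrist force passes 120 N, or if a joint passes its speed limit or range.

## Working session

There is one attempt and no reset: what is moved stays moved. The work goes in short steps, Python scripts to look and compute and a tool call to move; the robot and the scene stay as the last step left them, time stands still between calls to the robot, and variables do not carry over. Pictures are saved under pics/ and viewed, and the job is handed in when it is done.

Besides the shell and the picture viewer there is one more tool, called after "Emit:" as name([rows], argument=value, ...), one row to a line, values as JSON. servo_tool: Moves the arm, as the interface text tells. Shifts and turns lie within -1 to 1; 1 stands for 0.75 m of shift or pi/2 rad of turn. Its arguments: {"type":"object","properties":{"increments":{"type":"array","items":{"type":"object","properties":{"gripper":{"type":"number"},"tx":{"type":"number"},"ty":{"type":"number"},"tz":{"type":"number"},"turn":{"type":"number"}}}}},"required":["increments"]}

```bash
mkdir -p pics; ls; cat > h.py <<'E'
import numpy as np, cv2
from station import monitor, cams, ticket
def K(name):
    i=cams.camera_info(name); f=384/2/np.tan(np.radians(i['fov_y'])/2)
    return np.array([[f,0,i['cx']],[0,f,i['cy']],[0,0,1.]]), np.array(i['distortion'],float), np.array(i['extrinsics'])
def ray(name,uv):
    k,d,E=K(name); p=cv2.undistortPoints(np.array(uv,float).reshape(-1,1,2),k,d).reshape(-1,2)
    r=np.c_[p[:,0],-p[:,1],-np.ones(len(p))]@E[:3,:3].T
    return E[:3,3],r
def plane(name,uv,z):
    o,r=ray(name,uv); return o+r*((z-o[2])/r[:,2])[:,None]
def proj(name,P):
    k,d,E=K(name); P=np.array(P,float).reshape(-1,3); c=(P-E[:3,3])@E[:3,:3]; c=c*[1,-1,-1]
    return cv2.projectPoints(c,np.zeros(3),np.zeros(3),k,d)[0].reshape(-1,2)
def tri(uv1,uv2,a='scene',b='top'):
    o1,r1=ray(a,[uv1]);o2,r2=ray(b,[uv2]);A=np.c_[r1[0],-r2[0]];s=np.linalg.lstsq(A,o2-o1,rcond=None)[0]
    p=o1+s[0]*r1[0];q=o2+s[1]*r2[0];return (p+q)/2,np.linalg.norm(p-q)
def save(n,im): cv2.imwrite('pics/'+n+'.png',cv2.cvtColor(im,cv2.COLOR_RGB2BGR))
E
python3 - <<'E'
from h import *
for n in ('scene','top'):
    im=cams.capture(n); save(n+'0',im); np.save('pics/%s0.npy'%n,im)
    print(n,cams.camera_info(n))
s=monitor.get_state();print(s['time'],s['tool_pos'],s['tool_rot'],s['force'],s['grip_width'])
E
```

```text
pics
scene {'fov_y': 46.274290333793395, 'cx': 251.04378076459147, 'cy': 194.42437055508083, 'distortion': array([0.04350397, 0.        , 0.        , 0.        , 0.        ]), 'extrinsics': array([[ 0.48682258, -0.45601506,  0.74501949,  1.33019326],
       [ 0.87308614,  0.22774757, -0.43110513, -0.51454658],
       [ 0.02691405,  0.8603379 ,  0.50901309,  0.73584998],
       [ 0.        ,  0.        ,  0.        ,  1.        ]])}
top {'fov_y': 47.85353942648122, 'cx': 263.96839648428454, 'cy': 189.9053038502234, 'distortion': array([0.03608613, 0.        , 0.        , 0.        , 0.        ]), 'extrinsics': array([[-0.00320432,  0.992278  , -0.12399238,  0.30852321],
       [-0.99996296, -0.00416994, -0.00752902, -0.02533813],
       [-0.00798793,  0.12396366,  0.99225461,  1.24431947],
       [ 0.        ,  0.        ,  0.        ,  1.        ]])}
0.1 [0.20853861 0.5350746  0.20443069] [[ 3.63283558e-01  9.31678102e-01 -9.85028150e-04]
 [ 9.31676478e-01 -3.63284787e-01 -1.76151562e-03]
 [-1.99901127e-03 -2.77797897e-04 -9.99997963e-01]] [-0.65458589 -0.99529799 -1.01816009] 0.09393549365440569
```

View pics/scene0.png

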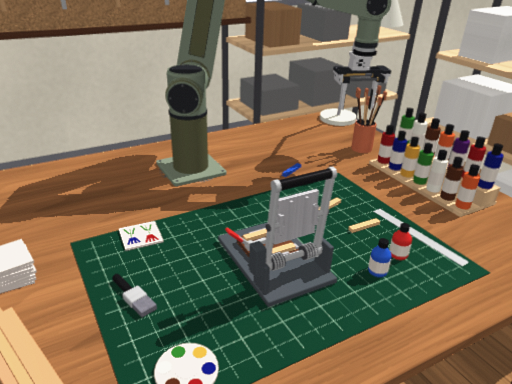

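View pics/top0.png

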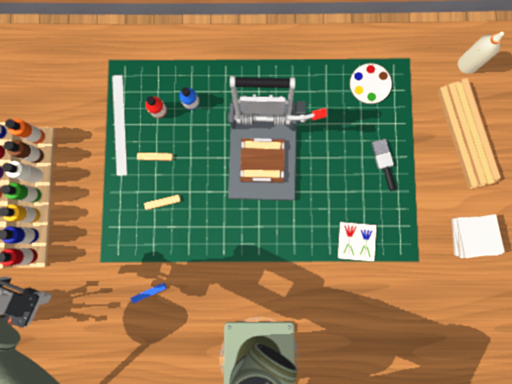

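The top view shows the slats on the mat at about (155,157) and (162,202), the press bed at (263,160), the red catch tab at (319,114) and the handle at (263,83). Things that could be taken for a loose slat:
- the blue stick at (149,293), excluded by colour
- the beech strips at (470,135), which are long and off the mat
- the two bottom slats on the bed at (263,145) and (262,177)
- the white ruler at (120,125)

I choose the two beech pieces on the mat, and check them in a crop.

```bash
python3 - <<'E'
from h import *
im=np.load('pics/top0.npy')
c=cv2.resize(im[130:220,120:320],None,fx=4,fy=4,interpolation=cv2.INTER_CUBIC); save('crop_slats',c)
c=cv2.resize(im[65:205,220:335],None,fx=4.2,fy=4.2,interpolation=cv2.INTER_CUBIC); save('crop_press',c)
hsv=cv2.cvtColor(im,cv2.COLOR_RGB2HSV)
m=((hsv[...,0]>12)&(hsv[...,0]<28)&(hsv[...,1]>60)&(hsv[...,2]>165)).astype(np.uint8)
for nm,(x0,y0,x1,y1) in dict(up=(130,145,180,168),lo=(138,190,185,215),rb=(235,132,295,154),rf=(235,168,290,190)).items():
    mm=np.zeros_like(m);mm[y0:y1,x0:x1]=m[y0:y1,x0:x1]
    cs=max(cv2.findContours(mm,cv2.RETR_EXTERNAL,cv2.CHAIN_APPROX_NONE)[0],key=cv2.contourArea)
    z=0.015 if nm in('up','lo') else .05
    P=plane('top',cs.reshape(-1,2),z)[:,:2].astype(np.float32)*1000
    r=cv2.minAreaRect(P); print(nm,np.round(r[0],1),np.round(r[1],1),round(r[2],1),cv2.minAreaRect(cs))
hm=((hsv[...,0]<6)|(hsv[...,0]>174))&(hsv[...,1]>170)&(hsv[...,2]>100)
ys,xs=np.nonzero(hm[95:130,290:340]); print('tab px',xs.mean()+290,ys.mean()+95,xs.min()+290,xs.max()+290)
E
```

```text
up [560.8 300.1] [101.3  20.6] 89.8 ((154.5, 156.5), (7.0, 35.0), 90.0)
lo [429.1 276.1] [ 21.  102.2] 14.0 ((161.58824157714844, 201.85296630859375), (7.276068687438965, 36.1378059387207), 75.96376037597656)
rb [586.1 -11.1] [102.1  24.5] 87.8 ((261.9933166503906, 144.6997528076172), (36.213226318359375, 8.528596878051758), 1.9091522693634033)
rf [505.4  -9.5] [103.5  22.6] 89.7 ((261.5, 173.0), (8.0, 37.0), 90.0)
tab px 319.1592920353982 113.77876106194691 312 325
```

View pics/crop_slats.png

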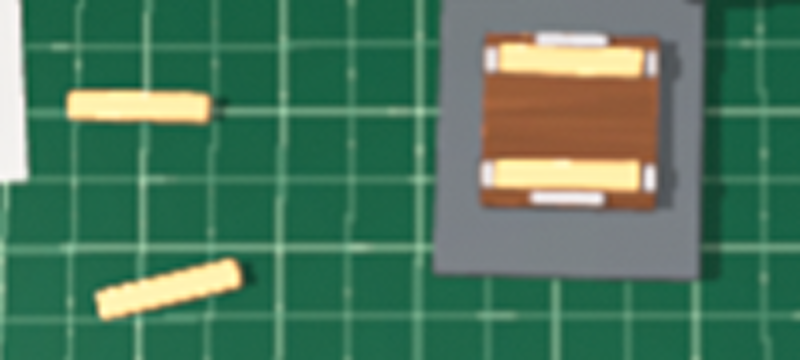

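View pics/crop_press.png

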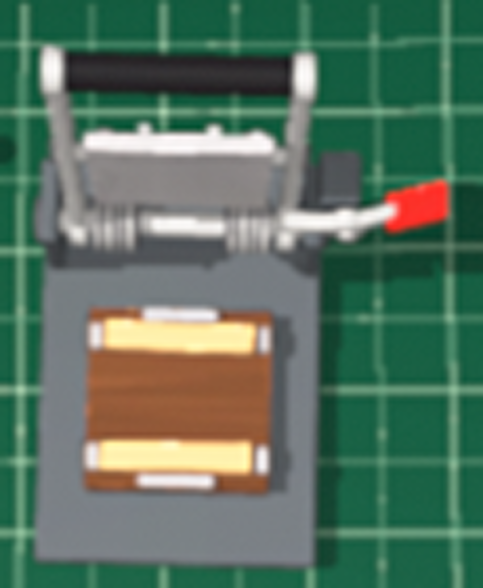

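The crop confirms two plain beech slats on the mat, with the rails inside the cleats on the bed. Next I measure the bed pose from the wood's top and the rails, and cross-check it in the scene view.

```bash
python3 - <<'E'
from h import *
im=np.load('pics/top0.npy'); hsv=cv2.cvtColor(im,cv2.COLOR_RGB2HSV)
# brown wood + rails + white cleats on the bed
sub=(slice(134,190),slice(236,290))
h,s,v=[hsv[sub][...,i].astype(int) for i in range(3)]
m=((h<28)&(s>60)&(v>60))|((v>195))
m=m.astype(np.uint8)
cs=max(cv2.findContours(m,cv2.RETR_EXTERNAL,cv2.CHAIN_APPROX_NONE)[0],key=cv2.contourArea).reshape(-1,2)+[236,134]
P=plane('top',cs,.038)[:,:2].astype(np.float32)*1000
r=cv2.minAreaRect(P);print('bed',r, cs.min(0),cs.max(0)); print(cv2.boxPoints(r))
# base grey edges
for row in (150,160,170,180,190):
    print(row,[tuple(im[row,c]) for c in ()], [c for c in range(222,305) if abs(int(im[row,c,0])-int(im[row,c,1]))<14][:1],[c for c in range(222,305) if abs(int(im[row,c,0])-int(im[row,c,1]))<14][-1:])
sc=np.load('pics/scene0.npy')
save('crop_sc',cv2.resize(sc[160:300,210:350],None,fx=4,fy=4,interpolation=cv2.INTER_CUBIC))
print(plane('top',[[263,83]],.29), plane('top',[[319.2,113.8]],.176))
E
```

```text
bed ((545.517822265625, -11.262222290039062), (125.18414306640625, 125.1052017211914), 88.18733978271484) [240 138] [284 182]
[[481.01663  -71.84434 ]
 [606.05927  -75.80161 ]
 [610.01904   49.319893]
 [484.97638   53.27717 ]]
150 [] [231] [295]
160 [] [230] [295]
170 [] [230] [294]
180 [] [230] [294]
190 [] [229] [294]
[[ 0.67430832 -0.01667096  0.29      ]] [[ 0.63600373 -0.15797613  0.176     ]]
```

View pics/crop_sc.png

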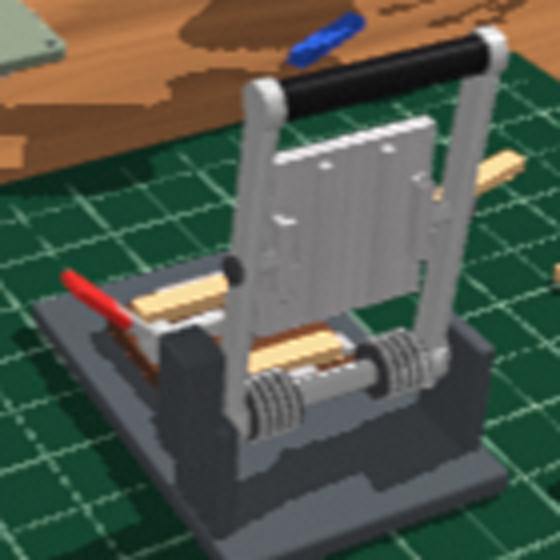

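Bed centre is (545.5, -11.3) mm with yaw -1.8°. The handle, tab and rails all land within about 3 mm of where this predicts. Next I plan the first pick.

```bash
cat >> h.py <<'E'
BY=np.radians(-1.8); BC=np.array([.5455,-.0113,.038])
def bed(x,y,z):
    c,s=np.cos(BY),np.sin(BY); return BC+[c*x-s*y,s*x+c*y,z]
def go(p,yaw=None):
    s=monitor.get_state();R=np.array(s['tool_rot']);d=np.array(p)-s['tool_pos'];t=R.T@d/.75
    y0=np.degrees(np.arctan2(R[1,0],R[0,0])); 
    out=dict(tx=round(t[0],4),ty=round(t[1],4),tz=round(t[2],4))
    if yaw is not None: out['turn']=round(((y0-yaw+180)%360-180)/90,4)
    print('t',round(s['time'],2),'pos',np.round(s['tool_pos'],4),'yaw',round(y0,1),'F',np.round(s['force'],1),'w',round(s['grip_width'],4),'->',out)
E
python3 -c "
from h import *
go([.4297,.2775,.07],14)"
```

```text
t 0.1 pos [0.2085 0.5351 0.2044] yaw 68.7 F [-0.7 -1.  -1. ] w 0.0939 -> {'tx': np.float64(-0.2125), 'ty': np.float64(0.3995), 'tz': np.float64(0.1796), 'turn': np.float64(0.6078)}
```

Emit:
servo_tool([
  {"gripper":0.1,"tx":-0.2125,"ty":0.3995,"tz":0.12,"turn":0.608},
  {"gripper":0.1,"tx":-0.2125,"ty":0.3995,"tz":0.12,"turn":0.608},
  {"gripper":0.1,"tx":-0.2125,"ty":0.3995,"tz":0.12,"turn":0.608},
  {"gripper":0.1,"tx":-0.2125,"ty":0.3995,"tz":0.12,"turn":0.608},
  {"gripper":0.1,"tx":-0.2125,"ty":0.3995,"tz":0.12,"turn":0.608},
  {"gripper":0.1,"tx":-0.2125,"ty":0.3995,"tz":0.12,"turn":0.608},
  {"gripper":0.1,"tx":-0.2125,"ty":0.3995,"tz":0.18,"turn":0.608},
  {"gripper":0.1,"tx":-0.2125,"ty":0.3995,"tz":0.18,"turn":0.608},
  {"gripper":0.1,"tx":-0.2125,"ty":0.3995,"tz":0.18,"turn":0.608},
])

```text
time: 1.23
tool_pos: [0.4302, 0.2788, 0.0711]
tool_rot: [[0.97, 0.242, 0.0], [0.242, -0.97, 0.0], [0.0, -0.0, -1.0]]
force: [0.0, 0.2, -0.7]
grip_width: 0.0518
```

```bash
python3 -c "
from h import *
go([.4297,.2775,.006],14)
im=cams.capture('scene');save('s1',cv2.resize(im[180:260,300:420],None,fx=5,fy=5,interpolation=cv2.INTER_CUBIC))"
```

```text
t 1.23 pos [0.4302 0.2788 0.0711] yaw 14.0 F [ 0.   0.2 -0.7] w 0.0518 -> {'tx': np.float64(-0.0011), 'ty': np.float64(0.0015), 'tz': np.float64(0.0868), 'turn': np.float64(0.0001)}
```

View pics/s1.png

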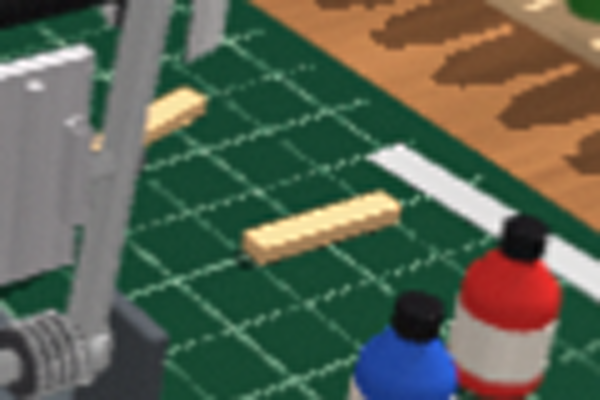

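This view shows the far slat at about (175,115) in the crop, partly behind the lever, with the fingers above it and out of its way. Going down to grip.

Emit:
servo_tool([
  {"gripper":0.1,"tx":-0.001,"ty":0.0015,"tz":0.07},
  {"gripper":0.1,"tx":-0.001,"ty":0.0015,"tz":0.0865},
  {"gripper":0.1,"tx":-0.001,"ty":0.0015,"tz":0.0865},
  {"gripper":-1,"tx":-0.001,"ty":0.0015,"tz":0.0865},
  {"gripper":-1,"tx":-0.001,"ty":0.0015,"tz":0.0865},
  {"gripper":-1,"tx":-0.001,"ty":0.0015,"tz":0.0865},
  {"gripper":-1,"tx":-0.001,"ty":0.0015,"tz":0.0865},
  {"gripper":-1,"tx":-0.001,"ty":0.0015,"tz":0.0865},
])

```text
invalid input at $.increments[0]: expected keys gripper, tx, ty, tz, turn
```

```bash
python3 -c "
from h import *
go([.43,.2775,.14],14)"
```

```text
t 1.27 pos [0.4309 0.2792 0.0718] yaw 14.0 F [0.8 0.2 0.8] w 0.0516 -> {'tx': np.float64(-0.0015), 'ty': np.float64(0.0019), 'tz': np.float64(-0.0909), 'turn': np.float64(0.0003)}
```

Emit:
servo_tool([
  {"gripper":0.1,"tx":-0.001,"ty":0.0015,"tz":0.07,"turn":0},
  {"gripper":0.1,"tx":-0.001,"ty":0.0015,"tz":0.0865,"turn":0},
  {"gripper":0.1,"tx":-0.001,"ty":0.0015,"tz":0.0865,"turn":0},
  {"gripper":-1,"tx":-0.001,"ty":0.0015,"tz":0.0865,"turn":0},
  {"gripper":-1,"tx":-0.001,"ty":0.0015,"tz":0.0865,"turn":0},
  {"gripper":-1,"tx":-0.001,"ty":0.0015,"tz":0.0865,"turn":0},
  {"gripper":-1,"tx":-0.001,"ty":0.0015,"tz":0.0865,"turn":0},
  {"gripper":-1,"tx":-0.001,"ty":0.0015,"tz":0.0865,"turn":0},
])

```text
time: 2.28
tool_pos: [0.4301, 0.2773, 0.0061]
tool_rot: [[0.97, 0.242, 0.001], [0.242, -0.97, 0.0], [0.001, -0.0, -1.0]]
force: [-1.1, -1.4, 3.4]
grip_width: 0.0175
```

```bash
python3 -c "
from h import *
go([.43,.2775,.14],14)"
```

```text
t 2.27 pos [0.4301 0.2773 0.0061] yaw 14.0 F [-1.1 -1.4  3.4] w 0.0175 -> {'tx': np.float64(0.0001), 'ty': np.float64(-0.0004), 'tz': np.float64(-0.1785), 'turn': np.float64(-0.0003)}
```

```bash
python3 -c "
from h import *
print(bed(0,.041,.075)); go(bed(0,.041,.075),88.2)"
```

```text
[0.54678784 0.02967977 0.113     ]
t 2.27 pos [0.4301 0.2773 0.0061] yaw 14.0 F [-1.1 -1.4  3.4] w 0.0175 -> {'tx': np.float64(0.0713), 'ty': np.float64(0.3579), 'tz': np.float64(-0.1425), 'turn': np.float64(-0.8247)}
```

Emit:
servo_tool([
  {"gripper":-1,"tx":0,"ty":0,"tz":-0.07,"turn":0},
  {"gripper":-1,"tx":0,"ty":0,"tz":-0.1425,"turn":0},
  {"gripper":-1,"tx":0.0178,"ty":0.0895,"tz":-0.1425,"turn":-0.1},
  {"gripper":-1,"tx":0.0356,"ty":0.15,"tz":-0.1425,"turn":-0.2},
  {"gripper":-1,"tx":0.045,"ty":0.2,"tz":-0.1425,"turn":-0.32},
  {"gripper":-1,"tx":0.055,"ty":0.25,"tz":-0.1425,"turn":-0.44},
  {"gripper":-1,"tx":0.0713,"ty":0.3,"tz":-0.1425,"turn":-0.55},
  {"gripper":-1,"tx":0.0713,"ty":0.358,"tz":-0.1425,"turn":-0.66},
  {"gripper":-1,"tx":0.0713,"ty":0.358,"tz":-0.1425,"turn":-0.77},
  {"gripper":-1,"tx":0.0713,"ty":0.358,"tz":-0.1425,"turn":-0.8247},
  {"gripper":-1,"tx":0.0713,"ty":0.358,"tz":-0.1425,"turn":-0.8247},
  {"gripper":-1,"tx":0.0713,"ty":0.358,"tz":-0.1425,"turn":-0.8247},
])

```text
time: 3.78
tool_pos: [0.5462, 0.0296, 0.1122]
tool_rot: [[0.032, 0.999, -0.0], [0.999, -0.032, 0.0], [0.0, -0.0, -1.0]]
force: [-0.6, 0.8, 0.0]
grip_width: 0.0173
```

```bash
python3 -c "
from h import *
go(bed(0,.041,.015),88.2)
im=cams.capture('scene');save('s2',cv2.resize(im[140:300,200:360],None,fx=3.7,fy=3.7,interpolation=cv2.INTER_CUBIC))
im=cams.capture('top');save('t2',cv2.resize(im[90:215,200:340],None,fx=4,fy=4,interpolation=cv2.INTER_CUBIC))"
```

```text
t 3.77 pos [0.5462 0.0296 0.1122] yaw 88.1 F [-0.6  0.8  0. ] w 0.0173 -> {'tx': np.float64(0.0001), 'ty': np.float64(0.0008), 'tz': np.float64(0.079), 'turn': np.float64(-0.0006)}
```

View pics/s2.png

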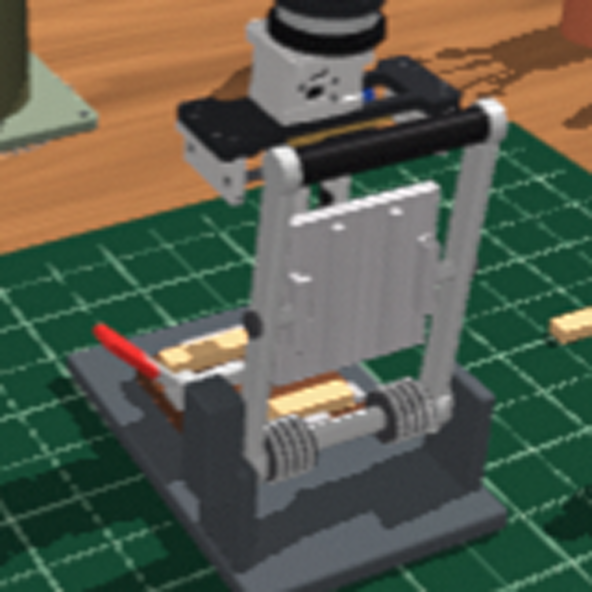

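View pics/t2.png

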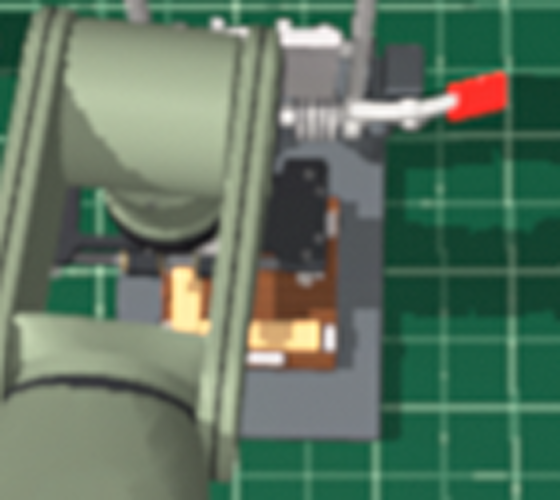

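The slat is held along the bed's x. In the top crop its front end shows at about (185,290), over the left rail ends. Lowering it and releasing.

Emit:
servo_tool([
  {"gripper":-1,"tx":0,"ty":0.0008,"tz":0.05,"turn":0},
  {"gripper":-1,"tx":0,"ty":0.0008,"tz":0.07,"turn":0},
  {"gripper":-1,"tx":0,"ty":0.0008,"tz":0.0785,"turn":0},
  {"gripper":-1,"tx":0,"ty":0.0008,"tz":0.0785,"turn":0},
  {"gripper":-1,"tx":0,"ty":0.0008,"tz":0.0785,"turn":0},
])

```text
time: 4.5
tool_pos: [0.5478, 0.0294, 0.0543]
tool_rot: [[0.031, 1.0, 0.002], [1.0, -0.031, -0.0], [-0.0, 0.002, -1.0]]
force: [0.8, 0.6, -0.5]
grip_width: 0.0175
```

Emit:
servo_tool([
  {"gripper":-0.4,"tx":0,"ty":0,"tz":0,"turn":0},
  {"gripper":-0.3,"tx":0,"ty":0,"tz":0,"turn":0},
  {"gripper":-0.3,"tx":0,"ty":0,"tz":0,"turn":0},
  {"gripper":-0.3,"tx":0,"ty":0,"tz":-0.02,"turn":0},
  {"gripper":-0.3,"tx":0,"ty":0,"tz":-0.08,"turn":0},
  {"gripper":0.1,"tx":0,"ty":0,"tz":-0.12,"turn":0},
])

```text
time: 5.25
tool_pos: [0.5482, 0.0293, 0.1466]
tool_rot: [[0.031, 1.0, 0.003], [1.0, -0.031, -0.0], [-0.0, 0.003, -1.0]]
force: [-0.2, -0.0, -0.1]
grip_width: 0.0398
```

```bash
python3 -c "
from h import *
go([.562,.3015,.12],0)
print(bed(0,-.041,.015))"
```

```text
t 5.25 pos [0.5482 0.0293 0.1466] yaw 88.2 F [-0.2 -0.  -0.1] w 0.0398 -> {'tx': np.float64(0.3633), 'ty': np.float64(0.0069), 'tz': np.float64(0.0354), 'turn': np.float64(0.98)}
[ 0.54421216 -0.05227977  0.053     ]
```

Emit:
servo_tool([
  {"gripper":0.1,"tx":0.09,"ty":0.007,"tz":0,"turn":0.11},
  {"gripper":0.1,"tx":0.17,"ty":0.007,"tz":0,"turn":0.22},
  {"gripper":0.1,"tx":0.25,"ty":0.007,"tz":0,"turn":0.33},
  {"gripper":0.1,"tx":0.32,"ty":0.007,"tz":0,"turn":0.44},
  {"gripper":0.1,"tx":0.363,"ty":0.007,"tz":0,"turn":0.55},
  {"gripper":0.1,"tx":0.363,"ty":0.007,"tz":0.03,"turn":0.66},
  {"gripper":0.1,"tx":0.363,"ty":0.007,"tz":0.06,"turn":0.77},
  {"gripper":0.1,"tx":0.363,"ty":0.007,"tz":0.09,"turn":0.88},
  {"gripper":0.1,"tx":0.363,"ty":0.007,"tz":0.12,"turn":0.98},
  {"gripper":0.1,"tx":0.363,"ty":0.007,"tz":0.12,"turn":0.98},
  {"gripper":0.1,"tx":0.363,"ty":0.007,"tz":0.12,"turn":0.98},
])

```text
time: 6.62
tool_pos: [0.5618, 0.3017, 0.0551]
tool_rot: [[1.0, 0.002, 0.002], [0.002, -1.0, 0.001], [0.002, -0.001, -1.0]]
force: [-0.6, -0.4, 0.7]
grip_width: 0.0518
```

```bash
python3 - <<'E'
from h import *
go([.562,.3015,.006],0)
im=cams.capture('top');save('t3',cv2.resize(im[90:215,130:340],None,fx=3.7,fy=3.7,interpolation=cv2.INTER_CUBIC)); np.save('pics/t3.npy',im)
im=cams.capture('scene');save('s3',cv2.resize(im[150:290,220:420],None,fx=3.9,fy=3.9,interpolation=cv2.INTER_CUBIC))
E
```

```text
t 6.62 pos [0.5618 0.3017 0.0551] yaw 0.1 F [-0.6 -0.4  0.7] w 0.0518 -> {'tx': np.float64(0.0002), 'ty': np.float64(0.0004), 'tz': np.float64(0.0654), 'turn': np.float64(0.0014)}
```

View pics/t3.png

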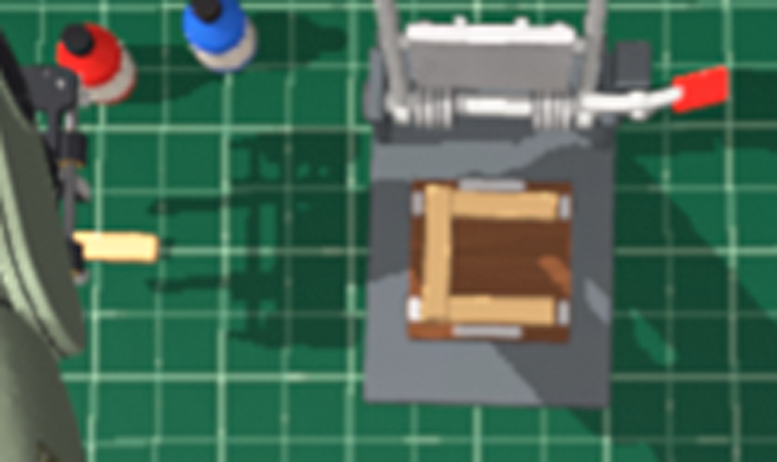

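View pics/s3.png

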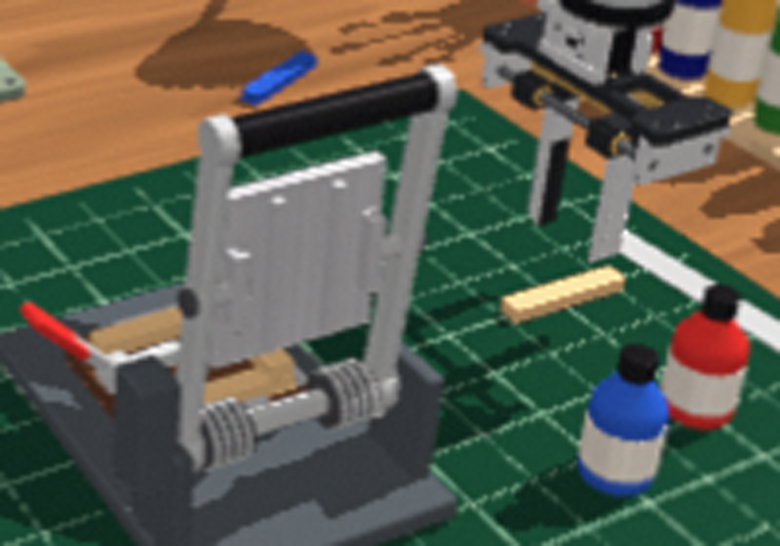

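The first slat lies across the left rail ends, about (436,252) in the top crop. The fingers straddle the second slat, so I descend and grip.

Emit:
servo_tool([
  {"gripper":0.1,"tx":0,"ty":0,"tz":0.05,"turn":0},
  {"gripper":0.1,"tx":0,"ty":0,"tz":0.0655,"turn":0},
  {"gripper":0.1,"tx":0,"ty":0,"tz":0.0655,"turn":0},
  {"gripper":-1,"tx":0,"ty":0,"tz":0.0655,"turn":0},
  {"gripper":-1,"tx":0,"ty":0,"tz":0.0655,"turn":0},
  {"gripper":-1,"tx":0,"ty":0,"tz":0.0655,"turn":0},
  {"gripper":-1,"tx":0,"ty":0,"tz":0.0655,"turn":0},
  {"gripper":-1,"tx":0,"ty":0,"tz":0.0655,"turn":0},
])

```text
time: 7.72
tool_pos: [0.561, 0.3015, 0.0047]
tool_rot: [[1.0, 0.0, 0.0], [0.0, -1.0, 0.0], [0.0, -0.0, -1.0]]
force: [-0.6, 0.4, 1.1]
grip_width: 0.0176
```

```bash
python3 - <<'E'
from h import *
go(bed(0,-.041,.085),88.2)
im=np.load('pics/t3.npy'); hsv=cv2.cvtColor(im,cv2.COLOR_RGB2HSV)
print(plane('top',[[130+436/3.7,90+252/3.7]],.062), bed(0,.041,.024), proj('top',[bed(0,.041,.024)]))
E
```

```text
t 7.72 pos [0.561  0.3015 0.0047] yaw 0.0 F [-0.6  0.4  1.1] w 0.0176 -> {'tx': np.float64(-0.0224), 'ty': np.float64(0.4716), 'tz': np.float64(-0.1578), 'turn': np.float64(-0.9799)}
[[0.5455134  0.02817959 0.062     ]] [0.54678784 0.02967977 0.062     ] [[247.29880666 157.65959304]]
```

Emit:
servo_tool([
  {"gripper":-1,"tx":0,"ty":0,"tz":-0.08,"turn":0},
  {"gripper":-1,"tx":0,"ty":0,"tz":-0.158,"turn":0},
  {"gripper":-1,"tx":-0.005,"ty":0.05,"tz":-0.158,"turn":-0.11},
  {"gripper":-1,"tx":-0.01,"ty":0.11,"tz":-0.158,"turn":-0.22},
  {"gripper":-1,"tx":-0.015,"ty":0.17,"tz":-0.158,"turn":-0.33},
  {"gripper":-1,"tx":-0.0224,"ty":0.23,"tz":-0.158,"turn":-0.44},
  {"gripper":-1,"tx":-0.0224,"ty":0.29,"tz":-0.158,"turn":-0.55},
  {"gripper":-1,"tx":-0.0224,"ty":0.35,"tz":-0.158,"turn":-0.66},
  {"gripper":-1,"tx":-0.0224,"ty":0.41,"tz":-0.158,"turn":-0.77},
  {"gripper":-1,"tx":-0.0224,"ty":0.4716,"tz":-0.158,"turn":-0.88},
  {"gripper":-1,"tx":-0.0224,"ty":0.4716,"tz":-0.158,"turn":-0.98},
  {"gripper":-1,"tx":-0.0224,"ty":0.4716,"tz":-0.158,"turn":-0.98},
  {"gripper":-1,"tx":-0.0224,"ty":0.4716,"tz":-0.158,"turn":-0.98},
])

```text
time: 9.35
tool_pos: [0.5439, -0.0518, 0.1228]
tool_rot: [[0.033, 0.999, -0.0], [0.999, -0.033, 0.0], [0.0, -0.0, -1.0]]
force: [0.4, 0.3, -0.2]
grip_width: 0.0177
```

```bash
python3 - <<'E'
from h import *
go(bed(0,-.041,.0145),88.2)
E
```

```text
t 9.35 pos [ 0.5439 -0.0518  0.1228] yaw 88.1 F [ 0.4  0.3 -0.2] w 0.0177 -> {'tx': np.float64(-0.0006), 'ty': np.float64(0.0005), 'tz': np.float64(0.0937), 'turn': np.float64(-0.001)}
```

Emit:
servo_tool([
  {"gripper":-1,"tx":0,"ty":0.0005,"tz":0.06,"turn":0},
  {"gripper":-1,"tx":0,"ty":0.0005,"tz":0.085,"turn":0},
  {"gripper":-1,"tx":0,"ty":0.0005,"tz":0.0935,"turn":0},
  {"gripper":-1,"tx":0,"ty":0.0005,"tz":0.0935,"turn":0},
  {"gripper":-1,"tx":0,"ty":0.0005,"tz":0.0935,"turn":0},
])

```text
time: 9.98
tool_pos: [0.5455, -0.0525, 0.0539]
tool_rot: [[0.031, 1.0, 0.002], [1.0, -0.031, -0.001], [-0.001, 0.002, -1.0]]
force: [0.2, 0.1, 0.4]
grip_width: 0.0182
```

Emit:
servo_tool([
  {"gripper":-0.4,"tx":0,"ty":0,"tz":0,"turn":0},
  {"gripper":-0.3,"tx":0,"ty":0,"tz":0,"turn":0},
  {"gripper":-0.3,"tx":0,"ty":0,"tz":0,"turn":0},
  {"gripper":-0.3,"tx":0,"ty":0,"tz":-0.02,"turn":0},
  {"gripper":-0.3,"tx":0,"ty":0,"tz":-0.1,"turn":0},
  {"gripper":-0.3,"tx":0,"ty":0,"tz":-0.18,"turn":0},
  {"gripper":-1,"tx":-0.12,"ty":-0.2,"tz":-0.22,"turn":0},
  {"gripper":-1,"tx":-0.24,"ty":-0.2,"tz":-0.24,"turn":0},
  {"gripper":-1,"tx":-0.24,"ty":-0.2,"tz":-0.24,"turn":0},
  {"gripper":-1,"tx":-0.24,"ty":-0.2,"tz":-0.24,"turn":0},
])

```text
time: 11.22
tool_pos: [0.3878, -0.2291, 0.2347]
tool_rot: [[0.031, 1.0, 0.002], [1.0, -0.031, -0.002], [-0.002, 0.002, -1.0]]
force: [0.8, -0.3, 0.4]
grip_width: 0.0006
```

```bash
python3 - <<'E'
from h import *
im=cams.capture('top');save('t4',cv2.resize(im[70:215,200:340],None,fx=4,fy=4,interpolation=cv2.INTER_CUBIC)); np.save('pics/t4.npy',im)
for p in [(0,.041),(0,-.041)]:
    print(p, (proj('top',[bed(*p,.024)])-[200,70])*4)
    print((proj('top',[bed(p[0]+a,p[1]+b,.024) for a in(-.05,.05) for b in(-.009,.009)])-[200,70])*4)
s=monitor.get_state();print(s['qpos'])
go(bed(.0955,-.155,.16))
E
```

```text
(0, 0.041) [[189.19522662 350.63837218]]
[[199.8284634  422.06834249]
 [173.81576129 421.37283487]
 [204.41758971 280.57237405]
 [178.65933199 279.90168599]]
(0, -0.041) [[307.18476312 353.73041228]]
[[318.42770513 425.22777359]
 [292.37665423 424.53541382]
 [321.85692995 283.59022505]
 [296.06070374 282.93296167]]
[-0.73498601 -0.0926776   1.79273561 -0.00594368  1.43586448 -2.26814217]
t 11.28 pos [ 0.3852 -0.2347  0.2362] yaw 87.9 F [-0.7 -3.3  0.1] w 0.0007 -> {'tx': np.float64(0.1), 'ty': np.float64(0.3311), 'tz': np.float64(0.0503)}
```

View pics/t4.png

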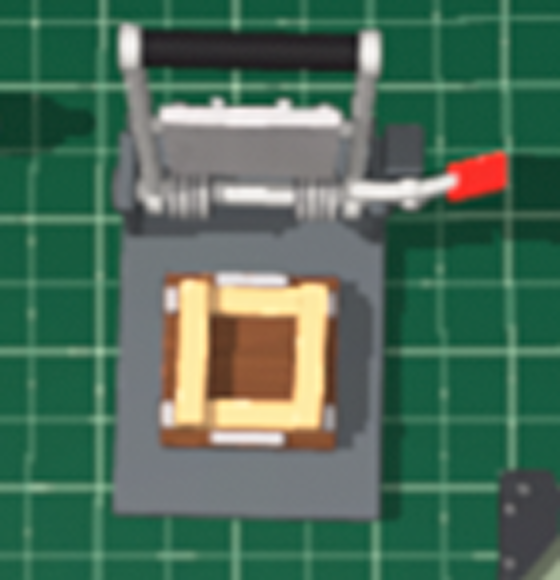

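The four slats form a square. The top-slat edges sit within about 3 mm of their predicted places, and the catch and lever are unchanged. Next is the catch, with closed fingers and the jaw axis along the bed's x.

```bash
python3 - <<'E'
from h import *
go(bed(.0955,-.155,.192),-1.8)
E
```

```text
t 11.28 pos [ 0.3852 -0.2347  0.2362] yaw 87.9 F [-0.7 -3.3  0.1] w 0.0007 -> {'tx': np.float64(0.0996), 'ty': np.float64(0.3311), 'tz': np.float64(0.0077), 'turn': np.float64(0.9965)}
```

Emit:
servo_tool([
  {"gripper":-1,"tx":0.02,"ty":0.06,"tz":0,"turn":0.11},
  {"gripper":-1,"tx":0.05,"ty":0.12,"tz":0,"turn":0.22},
  {"gripper":-1,"tx":0.06,"ty":0.18,"tz":0,"turn":0.33},
  {"gripper":-1,"tx":0.08,"ty":0.24,"tz":0,"turn":0.44},
  {"gripper":-1,"tx":0.1,"ty":0.29,"tz":0,"turn":0.55},
  {"gripper":-1,"tx":0.1,"ty":0.331,"tz":0,"turn":0.66},
  {"gripper":-1,"tx":0.1,"ty":0.331,"tz":0,"turn":0.77},
  {"gripper":-1,"tx":0.1,"ty":0.331,"tz":0,"turn":0.88},
  {"gripper":-1,"tx":0.1,"ty":0.331,"tz":0,"turn":0.9965},
  {"gripper":-1,"tx":0.1,"ty":0.331,"tz":0,"turn":0.9965},
  {"gripper":-1,"tx":0.1,"ty":0.331,"tz":0,"turn":0.9965},
])

```text
time: 12.65
tool_pos: [0.6394, -0.1602, 0.2334]
tool_rot: [[1.0, -0.023, 0.001], [-0.023, -1.0, -0.0], [0.001, 0.0, -1.0]]
force: [-0.3, -0.7, 0.1]
grip_width: 0.0007
```

```bash
python3 - <<'E'
from h import *
go(bed(.0955,-.155,.08),-1.8)
im=cams.capture('scene');save('s5',cv2.resize(im[150:290,180:380],None,fx=3.9,fy=3.9,interpolation=cv2.INTER_CUBIC))
E
```

```text
t 12.65 pos [ 0.6394 -0.1602  0.2334] yaw -1.3 F [-0.3 -0.7  0.1] w 0.0007 -> {'tx': np.float64(-0.0042), 'ty': np.float64(0.0121), 'tz': np.float64(0.1538), 'turn': np.float64(0.0052)}
```

View pics/s5.png

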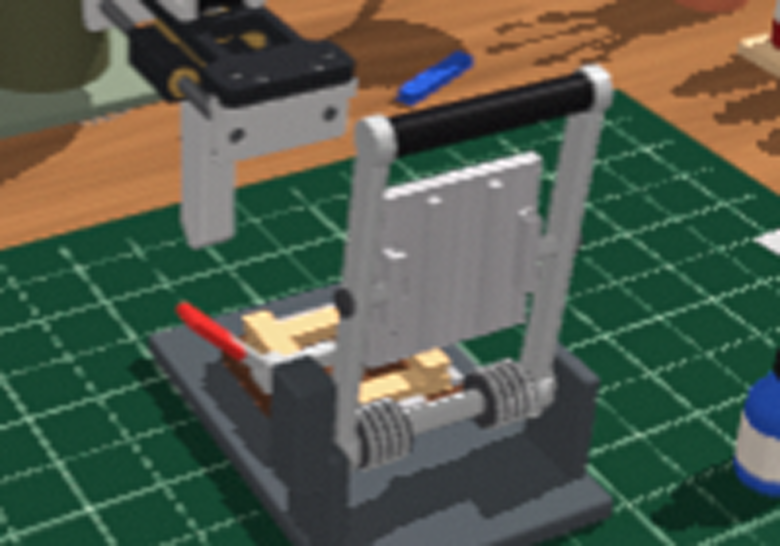

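Fingers are above the tab at about (210,330) in the crop, and the frame is intact behind it. Pressing down.

Emit:
servo_tool([
  {"gripper":-1,"tx":-0.004,"ty":0.015,"tz":0,"turn":0.005},
  {"gripper":-1,"tx":-0.004,"ty":0.015,"tz":0.03,"turn":0.005},
  {"gripper":-1,"tx":-0.004,"ty":0.015,"tz":0.055,"turn":0.005},
  {"gripper":-1,"tx":-0.004,"ty":0.015,"tz":0.08,"turn":0.005},
  {"gripper":-1,"tx":-0.004,"ty":0.015,"tz":0.105,"turn":0.005},
  {"gripper":-1,"tx":-0.004,"ty":0.015,"tz":0.125,"turn":0.005},
  {"gripper":-1,"tx":-0.004,"ty":0.015,"tz":0.14,"turn":0.005},
  {"gripper":-1,"tx":-0.004,"ty":0.015,"tz":0.15,"turn":0.005},
  {"gripper":-1,"tx":-0.004,"ty":0.015,"tz":0.155,"turn":0.005},
  {"gripper":-1,"tx":-0.004,"ty":0.015,"tz":0.155,"turn":0.005},
])

```text
time: 13.95
tool_pos: [0.6359, -0.1714, 0.1162]
tool_rot: [[0.999, -0.034, -0.0], [-0.034, -0.999, 0.0], [-0.0, -0.0, -1.0]]
force: [-0.4, -0.1, 0.1]
grip_width: 0.0005
```

```bash
python3 - <<'E'
from h import *
go(bed(.0955,-.155,.08),-1.8)
im=cams.capture('scene');save('s6',cv2.resize(im[150:290,180:380],None,fx=3.9,fy=3.9,interpolation=cv2.INTER_CUBIC))
E
```

```text
t 13.95 pos [ 0.6359 -0.1714  0.1162] yaw -1.9 F [-0.4 -0.1  0.1] w 0.0005 -> {'tx': np.float64(0.0002), 'ty': np.float64(-0.0029), 'tz': np.float64(-0.0023), 'turn': np.float64(-0.0014)}
```

View pics/s6.png

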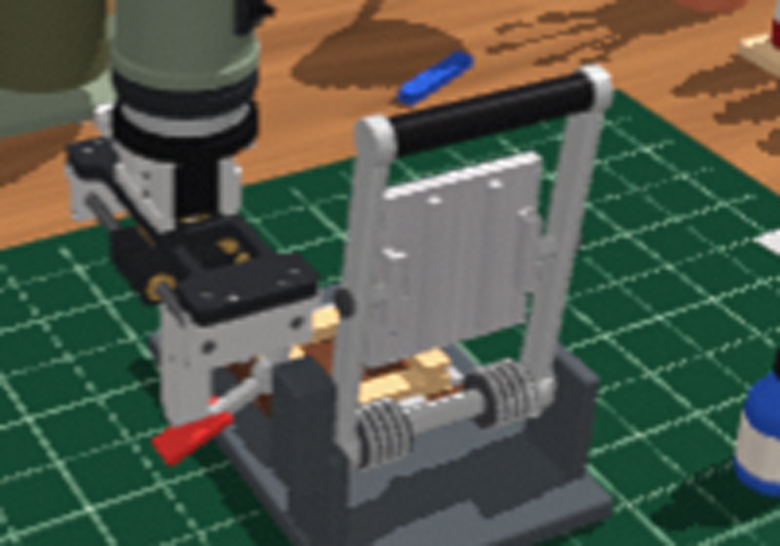

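The red tab now points well below level at about (190,435), so the catch is flipped. Next I locate the handle from both views.

```bash
python3 - <<'E'
from h import *
print(tri((180+491/3.9,150+119/3.9),(200+250/4,70+48.5/4)), bed(.127,0,.254))
go([.673,-.017,.37],-1.8)
E
```

```text
(array([ 0.67860694, -0.012229  ,  0.29027677]), np.float64(0.007895654879615068)) [ 0.67243733 -0.01528917  0.292     ]
t 14.0 pos [ 0.636  -0.1715  0.1165] yaw -1.9 F [-0.5 -0.2  0.5] w 0.0004 -> {'tx': np.float64(0.0423), 'ty': np.float64(-0.2075), 'tz': np.float64(-0.338), 'turn': np.float64(-0.0014)}
```

Emit:
servo_tool([
  {"gripper":-1,"tx":0,"ty":0,"tz":-0.08,"turn":0},
  {"gripper":-1,"tx":0,"ty":0,"tz":-0.16,"turn":0},
  {"gripper":-1,"tx":0,"ty":0,"tz":-0.24,"turn":0},
  {"gripper":-1,"tx":0,"ty":0,"tz":-0.32,"turn":0},
  {"gripper":0.6,"tx":0,"ty":0,"tz":-0.338,"turn":0},
  {"gripper":0.6,"tx":0.0435,"ty":-0.06,"tz":-0.338,"turn":0},
  {"gripper":0.6,"tx":0.0435,"ty":-0.13,"tz":-0.338,"turn":0},
  {"gripper":0.6,"tx":0.0435,"ty":-0.2075,"tz":-0.338,"turn":0},
  {"gripper":0.6,"tx":0.0435,"ty":-0.2075,"tz":-0.338,"turn":0},
  {"gripper":0.6,"tx":0.0435,"ty":-0.2075,"tz":-0.338,"turn":0},
])

```text
time: 15.25
tool_pos: [0.6736, -0.0172, 0.3689]
tool_rot: [[0.999, -0.033, -0.002], [-0.033, -0.999, -0.001], [-0.002, 0.001, -1.0]]
force: [0.0, -0.1, 1.0]
grip_width: 0.0571
```

```bash
python3 - <<'E'
from h import *
go([.674,-.017,.273],-1.8)
im=cams.capture('scene');save('s7',cv2.resize(im[90:290,180:380],None,fx=3,fy=3,interpolation=cv2.INTER_CUBIC))
E
```

```text
t 15.25 pos [ 0.6736 -0.0172  0.3689] yaw -1.9 F [ 0.  -0.1  1. ] w 0.0571 -> {'tx': np.float64(0.0008), 'ty': np.float64(-0.0004), 'tz': np.float64(0.1278), 'turn': np.float64(-0.0013)}
```

View pics/s7.png

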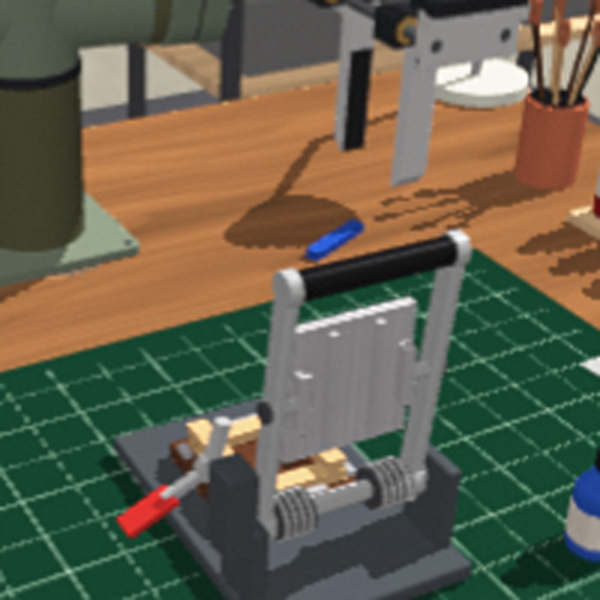

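The catch stayed flipped with its nose up at (222,430). The fingers straddle the handle, so I descend and grip.

Emit:
servo_tool([
  {"gripper":0.6,"tx":0.0008,"ty":0,"tz":0.05,"turn":0},
  {"gripper":0.6,"tx":0.0008,"ty":0,"tz":0.09,"turn":0},
  {"gripper":0.6,"tx":0.0008,"ty":0,"tz":0.1275,"turn":0},
  {"gripper":0.6,"tx":0.0008,"ty":0,"tz":0.1275,"turn":0},
  {"gripper":0.6,"tx":0.0008,"ty":0,"tz":0.1275,"turn":0},
])

```text
time: 15.92
tool_pos: [0.675, -0.0184, 0.2756]
tool_rot: [[0.999, -0.035, 0.002], [-0.035, -0.999, -0.0], [0.002, 0.0, -1.0]]
force: [-0.5, 0.6, 0.8]
grip_width: 0.0755
```

Emit:
servo_tool([
  {"gripper":-1,"tx":0,"ty":0,"tz":0,"turn":0},
  {"gripper":-1,"tx":0,"ty":0,"tz":0,"turn":0},
  {"gripper":-1,"tx":0,"ty":0,"tz":0,"turn":0},
  {"gripper":-1,"tx":0,"ty":0,"tz":0,"turn":0},
  {"gripper":-1,"tx":0,"ty":0,"tz":0,"turn":0},
  {"gripper":-1,"tx":0,"ty":0,"tz":0,"turn":0},
])

```text
time: 16.68
tool_pos: [0.675, -0.0171, 0.2745]
tool_rot: [[0.999, -0.034, 0.001], [-0.034, -0.999, -0.0], [0.001, -0.0, -1.0]]
force: [1.8, 0.1, -0.9]
grip_width: 0.0211
```

```bash
python3 - <<'E'
from h import *
go([.674,-.017,.273],-1.8)
# arc in tool units: tool x ~ bed x, tool z down
a=np.array([1.65,1.5,1.35,1.2,1.05,.9,.75,.6,.45,.3,.2,.1,.05,0,-.03])
x=-.215*np.cos(a);z=.215*np.sin(a)
for q,i,j in zip(a,(x-x[0])/.75,(z[0]-z)/.75): print(q,round(i,4),round(j,4))
im=cams.capture('scene');save('s8',cv2.resize(im[90:290,180:380],None,fx=3,fy=3,interpolation=cv2.INTER_CUBIC))
E
```

```text
t 16.68 pos [ 0.675  -0.0171  0.2745] yaw -1.9 F [ 1.8  0.1 -0.9] w 0.0211 -> {'tx': np.float64(-0.0014), 'ty': np.float64(-0.0), 'tz': np.float64(0.002), 'turn': np.float64(-0.0014)}
1.65 0.0 0.0
1.5 -0.043 -0.0002
1.35 -0.0855 0.0061
1.2 -0.1266 0.0186
1.05 -0.1653 0.0371
0.9 -0.2009 0.0612
0.75 -0.2324 0.0904
0.6 -0.2593 0.1239
0.45 -0.2808 0.1611
0.3 -0.2965 0.2011
0.2 -0.3036 0.2288
0.1 -0.3079 0.2571
0.05 -0.309 0.2714
0.0 -0.3093 0.2858
-0.03 -0.3092 0.2944
```

View pics/s8.png

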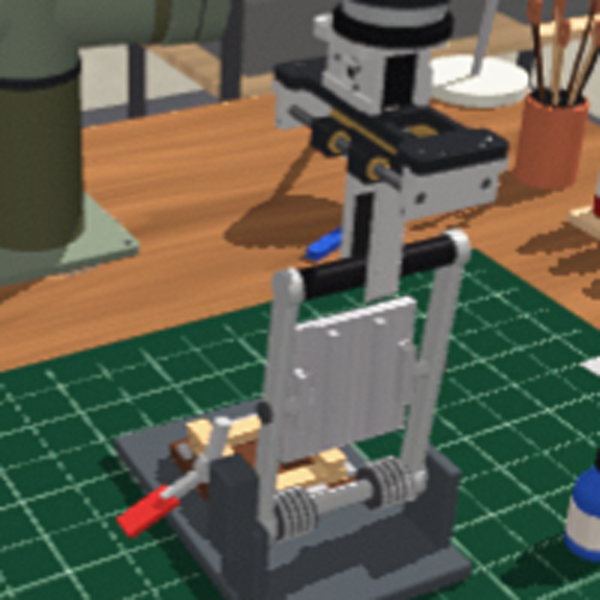

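The handle is gripped (21 mm opening). Pulling it along the arc in stages.

Emit:
servo_tool([
  {"gripper":-1,"tx":-0.021,"ty":0,"tz":-0.0002,"turn":0},
  {"gripper":-1,"tx":-0.043,"ty":0,"tz":-0.0002,"turn":0},
  {"gripper":-1,"tx":-0.0645,"ty":0,"tz":0.0024,"turn":0},
  {"gripper":-1,"tx":-0.0855,"ty":0,"tz":0.0061,"turn":0},
  {"gripper":-1,"tx":-0.1063,"ty":0,"tz":0.0118,"turn":0},
  {"gripper":-1,"tx":-0.1266,"ty":0,"tz":0.0186,"turn":0},
  {"gripper":-1,"tx":-0.1464,"ty":0,"tz":0.0272,"turn":0},
  {"gripper":-1,"tx":-0.1653,"ty":0,"tz":0.0371,"turn":0},
  {"gripper":-1,"tx":-0.1653,"ty":0,"tz":0.0371,"turn":0},
])

```text
time: 17.85
tool_pos: [0.5506, -0.0127, 0.2477]
tool_rot: [[0.999, -0.034, 0.002], [-0.034, -0.999, 0.0], [0.002, -0.0, -1.0]]
force: [-0.3, 0.5, 4.7]
grip_width: 0.0211
```

```bash
python3 - <<'E'
from h import *
h=bed(.110,0,.040);print(h)
go([.55,-.017,.2])
im=cams.capture('scene');save('s9',cv2.resize(im[90:290,180:380],None,fx=3,fy=3,interpolation=cv2.INTER_CUBIC))
E
```

```text
[ 0.65544572 -0.01475518  0.078     ]
t 17.85 pos [ 0.5506 -0.0127  0.2477] yaw -1.9 F [-0.3  0.5  4.7] w 0.0211 -> {'tx': np.float64(-0.0007), 'ty': np.float64(0.0057), 'tz': np.float64(0.0635)}
```

View pics/s9.png

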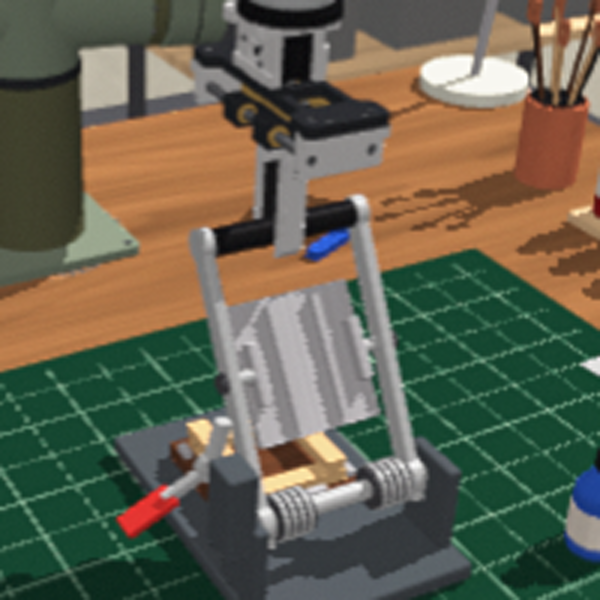

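The lever follows the hand, and the force is about 5 N. Continuing to about 0.1 rad.

Emit:
servo_tool([
  {"gripper":-1,"tx":-0.0182,"ty":0.0015,"tz":0.0116,"turn":0},
  {"gripper":-1,"tx":-0.0356,"ty":0.0015,"tz":0.0241,"turn":0},
  {"gripper":-1,"tx":-0.0518,"ty":0.0015,"tz":0.0383,"turn":0},
  {"gripper":-1,"tx":-0.0671,"ty":0.0015,"tz":0.0533,"turn":0},
  {"gripper":-1,"tx":-0.0811,"ty":0.0015,"tz":0.0697,"turn":0},
  {"gripper":-1,"tx":-0.094,"ty":0.0015,"tz":0.0868,"turn":0},
  {"gripper":-1,"tx":-0.1053,"ty":0.0015,"tz":0.105,"turn":0},
  {"gripper":-1,"tx":-0.1155,"ty":0.0015,"tz":0.124,"turn":0},
  {"gripper":-1,"tx":-0.124,"ty":0.0015,"tz":0.1438,"turn":0},
  {"gripper":-1,"tx":-0.1312,"ty":0.0015,"tz":0.164,"turn":0},
  {"gripper":-1,"tx":-0.1383,"ty":0.0015,"tz":0.1917,"turn":0},
  {"gripper":-1,"tx":-0.1426,"ty":0.0015,"tz":0.22,"turn":0},
  {"gripper":-1,"tx":-0.1426,"ty":0.0015,"tz":0.22,"turn":0},
])

```text
time: 19.52
tool_pos: [0.4435, -0.01, 0.0803]
tool_rot: [[0.999, -0.034, -0.0], [-0.034, -0.999, 0.001], [-0.0, -0.001, -1.0]]
force: [3.8, 3.7, 2.3]
grip_width: 0.0213
```

```bash
python3 - <<'E'
from h import *
go([.442,-.014,.06])
im=cams.capture('scene');save('s10',cv2.resize(im[90:290,180:380],None,fx=3,fy=3,interpolation=cv2.INTER_CUBIC))
E
```

```text
t 19.52 pos [ 0.4435 -0.01    0.0803] yaw -2.0 F [3.8 3.7 2.3] w 0.0213 -> {'tx': np.float64(-0.0019), 'ty': np.float64(0.0055), 'tz': np.float64(0.0271)}
```

View pics/s10.png

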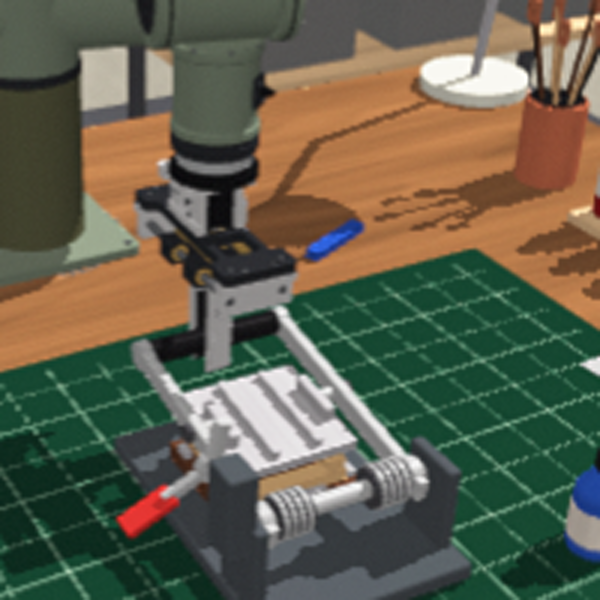

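The plate is about to close over the frame and the catch is still down. Closing in small steps while watching the force.

Emit:
servo_tool([
  {"gripper":-1,"tx":-0.0005,"ty":0.002,"tz":0.008,"turn":0},
  {"gripper":-1,"tx":-0.001,"ty":0.002,"tz":0.016,"turn":0},
  {"gripper":-1,"tx":-0.0012,"ty":0.002,"tz":0.022,"turn":0},
  {"gripper":-1,"tx":-0.0012,"ty":0.002,"tz":0.026,"turn":0},
  {"gripper":-1,"tx":-0.0012,"ty":0.002,"tz":0.028,"turn":0},
  {"gripper":-1,"tx":-0.0012,"ty":0.002,"tz":0.028,"turn":0},
])

```text
time: 20.32
tool_pos: [0.4418, -0.01, 0.0601]
tool_rot: [[0.999, -0.035, -0.002], [-0.035, -0.999, 0.004], [-0.002, -0.004, -1.0]]
force: [-0.5, 8.4, 5.4]
grip_width: 0.0214
```

Fz is 5 N. The sideways 8 N comes from my small ty offsets, so I undo those and press deeper.

Emit:
servo_tool([
  {"gripper":-1,"tx":0,"ty":-0.0035,"tz":0.003,"turn":0},
  {"gripper":-1,"tx":0,"ty":-0.0035,"tz":0.006,"turn":0},
  {"gripper":-1,"tx":0,"ty":-0.0035,"tz":0.008,"turn":0},
  {"gripper":-1,"tx":0,"ty":-0.0035,"tz":0.008,"turn":0},
])

```text
time: 20.82
tool_pos: [0.4416, -0.0099, 0.0542]
tool_rot: [[0.999, -0.033, -0.003], [-0.033, -0.999, -0.001], [-0.003, 0.001, -1.0]]
force: [-0.1, 0.6, 5.6]
grip_width: 0.0214
```

Emit:
servo_tool([
  {"gripper":-1,"tx":0,"ty":0,"tz":0.003,"turn":0},
  {"gripper":-1,"tx":0,"ty":0,"tz":0.006,"turn":0},
  {"gripper":-1,"tx":0,"ty":0,"tz":0.006,"turn":0},
  {"gripper":-1,"tx":0,"ty":0,"tz":0.006,"turn":0},
])

```text
time: 21.32
tool_pos: [0.4416, -0.0099, 0.0503]
tool_rot: [[0.999, -0.033, -0.004], [-0.033, -0.999, -0.001], [-0.003, 0.001, -1.0]]
force: [-2.4, 0.6, 10.2]
grip_width: 0.0213
```

```bash
python3 - <<'E'
from h import *
go([.442,-.01,.06])
im=cams.capture('scene');save('s11',cv2.resize(im[150:290,200:350],None,fx=4,fy=4,interpolation=cv2.INTER_CUBIC))
E
```

```text
t 21.32 pos [ 0.4416 -0.0099  0.0503] yaw -1.9 F [-2.4  0.6 10.2] w 0.0213 -> {'tx': np.float64(0.0005), 'ty': np.float64(0.0001), 'tz': np.float64(-0.013)}
```

View pics/s11.png

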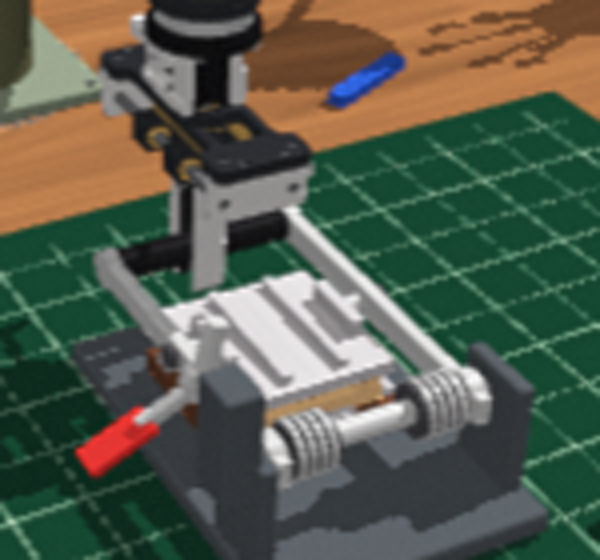

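```bash
python3 - <<'E'
from h import *
P=bed(-.105,0,.040)
for a in (0,.05,.1): 
    for y in (-.055,.055): print(a,y,(proj('scene',[bed(.11-.215*np.cos(a),y,.04+.215*np.sin(a))])-[200,150])*4)
E
```

```text
0 -0.055 [[117.75212676 263.01847846]]
0 0.055 [[262.65348013 225.86462624]]
0.05 -0.055 [[117.96621992 249.62227183]]
0.05 0.055 [[263.52338426 212.78767106]]
0.1 -0.055 [[118.52705154 236.53104907]]
0.1 0.055 [[264.78098413 199.9952157 ]]
```

Emit:
servo_tool([
  {"gripper":-1,"tx":0,"ty":0,"tz":0.003,"turn":0},
  {"gripper":-1,"tx":0,"ty":0,"tz":0.006,"turn":0},
  {"gripper":-1,"tx":0,"ty":0,"tz":0.006,"turn":0},
  {"gripper":-1,"tx":0,"ty":0,"tz":0.006,"turn":0},
])

```text
time: 21.88
tool_pos: [0.4416, -0.01, 0.0493]
tool_rot: [[0.999, -0.032, -0.005], [-0.032, -0.999, -0.002], [-0.005, 0.002, -1.0]]
force: [-13.2, 2.9, 38.7]
grip_width: 0.0215
```

The lever has bottomed: the handle pixels match angle 0 and Fz is 39 N. I ease back to about 20 N and relieve the sideways load.

Emit:
servo_tool([
  {"gripper":-1,"tx":-0.001,"ty":0,"tz":-0.003,"turn":0},
  {"gripper":-1,"tx":-0.001,"ty":0,"tz":-0.003,"turn":0},
  {"gripper":-1,"tx":-0.001,"ty":0,"tz":-0.003,"turn":0},
  {"gripper":-1,"tx":-0.001,"ty":0,"tz":-0.003,"turn":0},
])

```text
time: 22.38
tool_pos: [0.4416, -0.01, 0.0496]
tool_rot: [[0.999, -0.033, -0.002], [-0.033, -0.999, -0.001], [-0.002, 0.002, -1.0]]
force: [-4.2, 0.7, 18.7]
grip_width: 0.0211
```

Emit:
servo_tool([
  {"gripper":-1,"tx":0,"ty":0,"tz":0.001,"turn":0},
  {"gripper":-1,"tx":0,"ty":0,"tz":0.001,"turn":0},
  {"gripper":-1,"tx":0,"ty":0,"tz":0.001,"turn":0},
  {"gripper":-1,"tx":0,"ty":0,"tz":0.001,"turn":0},
  {"gripper":-1,"tx":0,"ty":0,"tz":0.001,"turn":0},
])

```text
time: 23.0
tool_pos: [0.4416, -0.01, 0.0495]
tool_rot: [[0.999, -0.033, -0.003], [-0.033, -0.999, -0.002], [-0.003, 0.002, -1.0]]
force: [-7.3, 1.3, 25.4]
grip_width: 0.0213
```

```bash
python3 - <<'E'
from h import *
go([.442,-.01,.06])
im=cams.capture('scene');save('s12',cv2.resize(im[190:290,200:350],None,fx=5,fy=5,interpolation=cv2.INTER_CUBIC))
im=cams.capture('top');save('t12',cv2.resize(im[50:270,90:420],None,fx=2.4,fy=2.4,interpolation=cv2.INTER_CUBIC))
E
```

```text
t 23.0 pos [ 0.4416 -0.01    0.0495] yaw -1.9 F [-7.3  1.3 25.4] w 0.0213 -> {'tx': np.float64(0.0005), 'ty': np.float64(0.0), 'tz': np.float64(-0.014)}
```

View pics/s12.png

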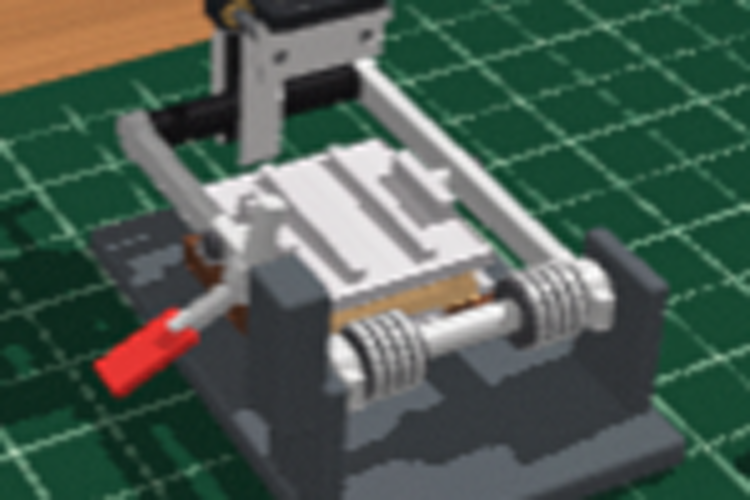

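View pics/t12.png

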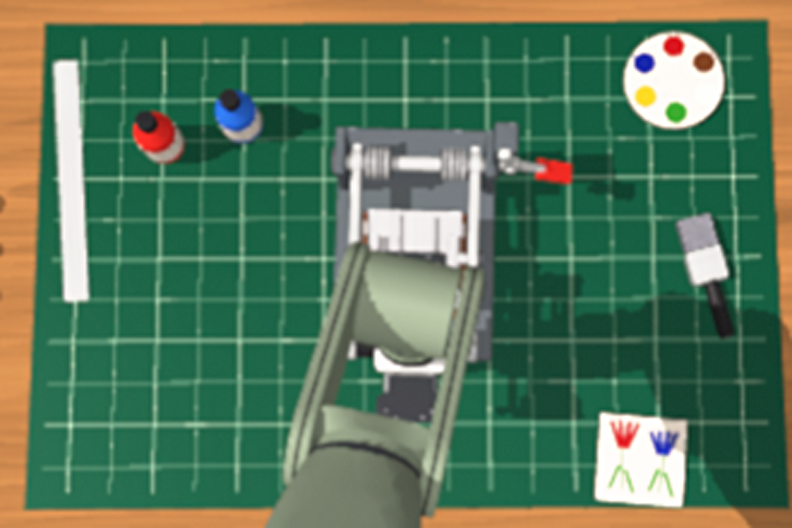

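The plate lies flat on the frame, the red tab is down at about (145,350), the handle is gripped with 25 N, and the bystanders haven't moved. Handing in.

```bash
python3 -c "
from h import *
print(ticket.job_done()); s=monitor.get_state(); print(s['time'],s['tool_pos'],s['force'],s['grip_width'])"
```

```text
the job is handed in; nothing more can be done
None
the job is handed in; nothing more can be done
```

I laid both loose slats across the ends of the bottom slats and flipped the red catch down. I then pulled the lever fully down and handed the job in at about 23 s, still gripping the handle. The hand-in gave no verdict.

**Last checks**
- **Frame:** before pressing, the top view showed a square frame, with the upper slats' edges about 3 mm from where I predicted. I couldn't see all of the frame once the plate was down.
- **Catch:** it stayed flipped, with the tab pointing well below level.
- **Lever:** the handle's pixels matched lever angle 0, and the plate looked flat on the frame. I couldn't read the plate's force on each slat directly. The push on the handle was about 25 N.
- **Other objects:** the tile, brush and both paint bottles looked unmoved.

**What disagreed**
- **Handle height:** the closed handle sat about 10 mm further back from the fingertips than I planned, so the bar probably slid a little in the grip. It was still held at the end.
- **Press force:** it peaked at about 39 N before I eased it back.
- **Side force:** an 8 N sideways load on the handle came from small offsets I had added. I removed them.
- **Bed position:** my estimate seems to be 2–3 mm off sideways, which is inside the 10 mm tolerance.

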